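Lock the bayonet plug into the dust outlet

TASK

Close off the bench's dust outlet: stand the loose bayonet plug in its mouth with the lugs in the two slots, push it in against the spring until it bottoms, turn it a quarter turn clockwise (seen from above) and let it spring up into its lock, then let go. Go gently: never ram or force the plug against the outlet, and leave the jar and the wood offcuts where they are.

Things in the scene. Friction and masses are not known exactly. Their poses are not given: they have to be found in the camera images.
- plug_grip (a point): Centre of the handle bar of the loose bayonet plug, on the plug's axis, 60 mm above its underside. The plug stands upright on the bench, 78 mm high, 0.14 to 0.24 kg. The grey upright bar is 46 mm long (along this point's x), 16 mm wide (along y: grip across it) and spans 40 to 78 mm above the underside. z up. The two ways round are equal.
- plug_foot (a point): Centre of the plug's underside, axes as plug_grip. Above it: a steel round body 40 mm in diameter and 34 mm high, its lowest 4 mm tapering to 33 mm; then a grey head disc 50 mm in diameter, 34 to 40 mm up; then the handle bar.
- plug: The plug as a whole, origin and axes as plug_foot. Two lugs stick out of its round body, opposite each other along plus x and minus x, right under the two ends of the handle bar: each reaches 28 mm from the axis, is 10 mm wide and lies 4 to 10 mm above the underside.
- outlet: The dust outlet, screwed to the bench: a grey rectangular plate 150 x 100 x 8 mm (x along its long side, z up), on it a grey tube 87 mm across and 45 mm high, in the tube a steel bayonet insert with the mouth. Origin at the centre of its underside on the bench. Push and twist together, the plug may load it with 35 N at most; press with 18 to 22 N.
- mouth (a point): Centre of the insert's round mouth, 44 mm in diameter, at its nominal height of 52 mm above the bench; axes as outlet. The insert's true top face lies up to 4.5 mm above or below this, differently each time, and no reading shows it. All depths told here count from the true face.
- slot (a point): Middle of one of the two slots of the mouth, 26 mm from its axis along plus x, at the nominal face; the other lies along minus x. Slots are 16 mm wide and reach 30 mm from the axis. With its lugs in the slots the plug's underside meets a sprung shutter 10 mm deep, which then resists with 0.95 N per mm and stops hard when the underside is 28 mm deep (17 N).
- lock (a point): Above the end of the quarter turn for one lug, 26 mm from the axis along minus y (the other: plus y), nominal face. Lugs pass under the channel's ridge only with the plug's underside over 26 mm deep; they turn clockwise seen from above, the other way is blocked. The stop is 0.08 rad past the quarter. At the quarter the spring lifts the plug to 15 mm deep and locks it, with 0.1 rad of play either way.
- screw_jar: Jar of screws with black lid, bystander, 64 mm in diameter and 73 mm high, origin at the centre of its underside. It stands either left of the outlet or to its right, where the plug is not.
- block: Wood offcut 50 x 50 x 30 mm, bystander, origin at the centre of its underside.
- strip_end: Wood offcut 30 x 90 x 18 mm lying flat, long along its y, bystander, origin at the centre of its underside.
- work_lamp: Obstacle, fixed: work lamp with a grey box body, about 110 mm wide each way and 160 mm high, a black ring handle on top up to about 260 mm; origin at the centre of its underside on the bench. It stands nearer to the robot than a plug on the right-hand side: carry the plug round its far side or well above it.
Not all that is in view belongs to the job. Leave any blue or red look-alike of the plug alone.

How it is judged:
By the outcome, as a careful person would: the job done as asked, in the order asked, and still so for the second after the job is handed in, with the robot touching nothing.
It also fails if it takes over 67 s, if anything falls off the work surface, if the arm or the gripper's body presses on something with over 40 N, if the wrist force passes 120 N, or if a joint passes its speed limit or range.

ROBOT

A 6-joint arm with a two-finger parallel gripper is mounted at the origin on the work surface; the furniture and walls round the work are solid. World frame = base frame: x ahead of the robot, y to its left, z up, the work surface at z = 0. Lengths are in m, angles in degrees, forces in N, time in s.
With the tool pointing down it reaches from about 0.4 to 0.825 m from the base axis. Payload 7 kg.
Tool frame: the origin (TCP) lies midway between the tips of the shut fingers; the grasp point (between the pads) lies 19 mm behind it; z points along the fingers, y is the line along which they close (so a half turn about z gives the same grasp; the last joint's range is limited). The gripper opens to 88 mm and grips with 3 to 60 N. Pads are 19 mm wide; open, the fingers measure 130 mm over their backs; the gripper's body (78 mm by 193 mm) begins 47 mm behind the grasp point.
Start: joints at [-50.816, 20.546, 0.682, 0, -70.136, -16.507], TCP at [0.26, -0.623, 0.227] pointing down, gripper open.
Joint ranges: [-176.03, 176.03], [-82.01, 121.73], [-58.28, 71.71], [-173.87, 95.51], [-174.79, -0.11], [-173.66, 173.66]. Speed limits (degrees/s): [136.94, 136.94, 172.46, 180, 180, 180].

INTERFACE

Orientations are given as a 3x3 rotation matrix whose columns are the frame's x, y, z axes.
In Python, from rig import robot gives the robot as it stands. Calls block until the motion is done:
- robot.goto(position, orientation): joint-space move of the TCP to a pose.
- robot.servo_line(position, ori=None, speed=0.15): straight line of the TCP; ori=None keeps the orientation; speed is the mean speed in m/s.
- robot.movej(angles): joint-space move.
- robot.move_gripper(opening): opening from 0.0 (shut) to 1.0 (fully open); the grip force is fixed at half the most; returns when the fingers have stopped.
- robot.dwell(seconds).
- robot.ik(position, orientation): joint angles nearest the present ones, or None.
- robot.grab_frame(name): name is "scene" or "top" or "wrist"; returns (picture, depth): 400x640x3 uint8, red, green, blue; 400x640 float32, m along the optical axis (not along the pixel's ray), 0 where there is no reading.
- robot.camera_info(name): a dict with "vfov" (degrees; the focal length in pixels is half the picture's height over the tangent of half this angle, whatever the lens; pixels are square), "cx", "cy" (the principal point, pixels), "view" (4x4, takes a point from world to camera coordinates); the wrist camera has in their place "T_tool_cam" (4x4, takes a point from camera to tool coordinates, whose origin is the TCP and whose axes are the flange's). Camera axes: x right, y down, z forward; pixel columns grow to the right and rows downward; lengths in m; the calibration is good to about 2 mm. A picture is of the moment at which its call begins: read the wrist's pose just before it. camera_info takes no time and is no camera call.
A pose or a line that the arm cannot do raises robot.Unreachable and nothing moves.
- robot.job_done(): hands the job in; it is judged then, once.
Readings, each from a call of its own:
- robot.read_t(): time.
- robot.read_qpos(): joint angles.
- robot.read_qvel(): joint speeds.
- robot.read_effort(): joint torques, N m.
- robot.read_position(): TCP position.
- robot.read_tcp_rot(): TCP orientation.
- robot.read_force(): force on the tool from outside, world axes, zero at the start.
- robot.read_ft_torque(): the same for the moment, N m.
- robot.read_grip_width(): opening from 0.0 (shut) to 1.0 (fully open).
- robot.read_finger_force(): force on a finger pad.
Only numpy, scipy, OpenCV 4.12 (cv2) and the standard library are available. Lean on these libraries where they do the work, as an engineer would, in place of code of your own. Each camera call takes 0.05 s, during which the arm holds its last target. There are 200 camera calls.

## Working session

There is one attempt and no reset: what is moved stays moved. The work goes in short steps, each a Python script; the robot and the scene stay as the last script left them, time stands still between calls to the robot, and variables do not carry over. Pictures are saved under pics/ and viewed, at most 10 in all, crops included, and the job is handed in when it is done.

```bash
ls; mkdir -p pics
python3 - <<'E'
from rig import robot
import cv2,numpy as np
for n in("scene","top"):
    im,d=robot.grab_frame(n); cv2.imwrite(f"pics/{n}0.png",im[:,:,::-1]); np.save(f"pics/{n}0.npy",d)
    print(n,robot.camera_info(n))
print(robot.camera_info("wrist"),robot.read_t(),robot.read_force(),robot.read_tcp_rot())
E
```

```text
pics
scene {'vfov': 51.87056536540592, 'cx': 320.0794720867005, 'cy': 195.12738793450143, 'view': array([[ 0.74843002, -0.66310077,  0.0122426 , -0.37359825],
       [-0.32473775, -0.38249609, -0.86500991,  0.24859977],
       [ 0.57827148,  0.64342374, -0.5016054 ,  0.66596882],
       [ 0.        ,  0.        ,  0.        ,  1.        ]])}
top {'vfov': 50.942468248906685, 'cx': 319.95115222032786, 'cy': 203.19448632234997, 'view': array([[ 0.02854894, -0.99956749, -0.00705637, -0.01624992],
       [-0.98827428, -0.02716569, -0.15025304,  0.52533584],
       [ 0.14999636,  0.01126319, -0.98862239,  1.03121283],
       [ 0.        ,  0.        ,  0.        ,  1.        ]])}
{'vfov': 63.25677104578471, 'cx': 317.9306321103369, 'cy': 204.73868016377713, 'T_tool_cam': array([[-1.08395125e-03, -9.50284857e-01, -3.11380018e-01,
         8.46529077e-02],
       [ 9.99999081e-01, -1.28345566e-03,  4.35796171e-04,
        -1.55725734e-04],
       [-8.13772947e-04, -3.11379260e-01,  9.50285375e-01,
        -1.58769013e-01],
       [ 0.00000000e+00,  0.00000000e+00,  0.00000000e+00,
         1.00000000e+00]])} 0.1 [ 0.12538002  0.00926507 -0.12788993] [[-9.22727928e-01 -3.85451247e-01 -7.11569109e-04]
 [-3.85451871e-01  9.22727040e-01  1.29032932e-03]
 [ 1.59225012e-04  1.46489854e-03 -9.99998914e-01]]
```

View pics/top0.png

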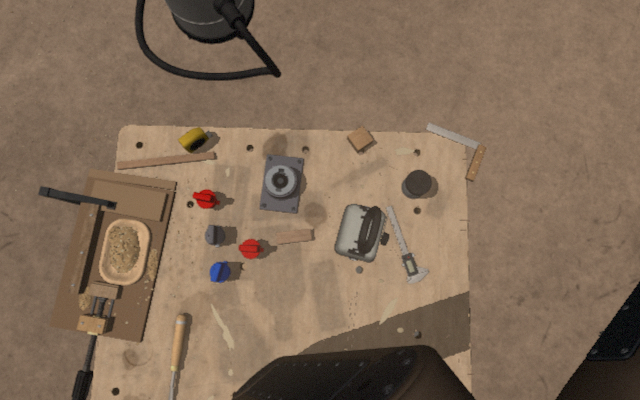

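View pics/scene0.png

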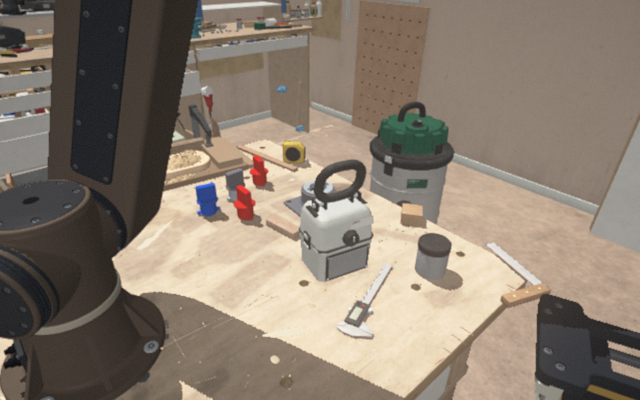

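The top view shows four plug shapes: red (206,199), red (250,248), blue (220,272) and grey/steel (215,235). The grey one fits the description because it has a grey bar and is not red or blue. The outlet is at (283,181), the lamp at (362,232) and the jar on the right at (417,184). Next I'll localise them and confirm the plug in an enlarged crop.

```bash
cat > h.py <<'E'
import numpy as np,cv2
from rig import robot
H,W=400,640
def cam(n):
    c=robot.camera_info(n); f=200/np.tan(np.radians(c["vfov"]/2))
    if n=="wrist":
        T=np.eye(4);T[:3,:3]=robot.read_tcp_rot();T[:3,3]=robot.read_position();M=T@c["T_tool_cam"]
    else: M=np.linalg.inv(c["view"])
    return f,c["cx"],c["cy"],M
def cloud(n,save=None):
    f,cx,cy,M=cam(n); im,d=robot.grab_frame(n)
    if save: cv2.imwrite(f"pics/{save}.png",im[:,:,::-1])
    v,u=np.mgrid[:H,:W]
    P=np.stack([(u-cx)/f*d,(v-cy)/f*d,d],-1)@M[:3,:3].T+M[:3,3]
    P[d==0]=np.nan
    return im,P
def Rz(yaw): # tool down, closing axis (tool y) at yaw deg
    a=np.radians(yaw); y=np.array([np.cos(a),np.sin(a),0]);z=np.array([0,0,-1.]);x=np.cross(y,z)
    return np.stack([x,y,z],1)
E
python3 - <<'E'
from h import *
im,P=cloud("top"); 
c=[cv2.resize(im[a:a+80,b:b+110],None,fx=7,fy=7,interpolation=cv2.INTER_CUBIC) for a,b in((195,175),)]
cv2.imwrite("pics/crop1.png",c[0][:,:,::-1])
def rep(n,P,lo,hi,box):
    x0,x1,y0,y1=box
    m=(P[...,2]>lo)&(P[...,2]<hi)&(P[...,0]>x0)&(P[...,0]<x1)&(P[...,1]>y0)&(P[...,1]<y1)
    if m.sum()<4: print(n,m.sum());return
    q=P[m]; r=cv2.minAreaRect(q[:,:2].astype(np.float32)*1000)
    print(n,m.sum(),q.mean(0).round(4),q[:,2].min().round(4),q[:,2].max().round(4),np.round(r[0],1),np.round(r[1],1),round(r[2],1))
for p in((215,230),(283,181),(362,232),(417,184),(206,199),(250,248),(220,272),(283,200)): print(p,P[p[1],p[0]].round(3))
S=cloud("scene")[1]
for n,Q in(("top",P),("scene",S)):
    x,y=P[233,215][:2]; rep(n+" plug bar",Q,.05,.1,(x-.045,x+.045,y-.045,y+.045))
    rep(n+" head",Q,.03,.1,(x-.045,x+.045,y-.045,y+.045))
    x,y=P[181,283][:2]; rep(n+" tube",Q,.035,.08,(x-.07,x+.07,y-.07,y+.07))
    rep(n+" plate",Q,.004,.03,(x-.1,x+.1,y-.09,y+.09))
E
```

```text
(215, 230) [0.448 0.256 0.061]
(283, 181) [0.581 0.095 0.038]
(362, 232) [ 0.444 -0.098  0.168]
(417, 184) [ 0.575 -0.241  0.077]
(206, 199) [0.522 0.279 0.08 ]
(250, 248) [0.405 0.164 0.079]
(220, 272) [0.346 0.237 0.062]
(283, 200) [0.536 0.096 0.01 ]
top plug bar 177 [0.4361 0.2617 0.0744] 0.0505 0.0831 [436.2 263. ] [46.1 16.6] 5.0
top head 328 [0.4358 0.2592 0.0593] 0.0368 0.0831 [436.1 262.5] [47.4 50.4] 38.5
top tube 825 [0.5794 0.1032 0.0469] 0.0353 0.0566 [580.3 103.9] [85.3 85.3] 45.8
top plate 1458 [0.5753 0.1005 0.0094] 0.004 0.0298 [581.2  95.5] [197.7 179.5] 0.4
scene plug bar 216 [0.4332 0.2556 0.0667] 0.05 0.0797 [435.6 258.7] [46.7 17.2] 0.2
scene head 333 [0.4323 0.2545 0.0579] 0.031 0.0797 [433.8 254.8] [42.2 50. ] 66.5
scene tube 292 [0.571  0.0993 0.0462] 0.0351 0.0522 [579.6 100.7] [76.6 84.5] 87.3
scene plate 244 [0.5284 0.1219 0.0097] 0.0043 0.0299 [573.4 128.7] [153.5  71.8] 10.1
```

View pics/crop1.png

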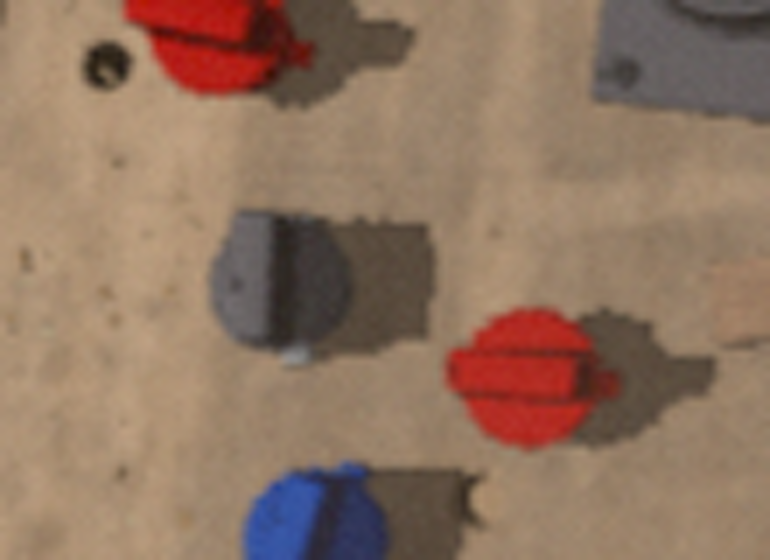

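The crop confirms the grey plug: bar along world x at about (0.436, 0.261), with a steel lug at the lower end of the bar. The red and blue look-alikes stand beside it. Next I'll lift clear and look at the outlet and plug from close by.

Run:
```python
from h import *
p=robot.read_position()
robot.servo_line([p[0],p[1],.40],speed=.25)
robot.goto([.547,.10,.40],Rz(90))
robot.servo_line([.547,.102,.26],speed=.2); robot.dwell(.3)
im,P=cloud("wrist","w_out"); np.savez("pics/w_out.npz",im=im,P=P)
robot.servo_line([.41,.261,.26],speed=.2); robot.dwell(.3)
im,P=cloud("wrist","w_plug"); np.savez("pics/w_plug.npz",im=im,P=P)
print(robot.read_t(),robot.read_qpos().round(1) if hasattr(robot.read_qpos(),'round') else robot.read_qpos())
for y in(90,0,-90,180,-180): 
    for q in([.436,.261,.1],[.58,.102,.1]): print(y,q,np.round(robot.ik(q,Rz(y)),1) if robot.ik(q,Rz(y)) is not None else None)
a=cv2.imread("pics/w_out.png");b=cv2.imread("pics/w_plug.png")
cv2.imwrite("pics/crop2.png",np.hstack([a[20:380,130:510],b[20:380,130:510]]))
```

```text
6.5333 [  55.7    1.2  -19.3    0.   -69.5 -145.7]
90 [0.436, 0.261, 0.1] [  53.1   12.   -29.8    0.   -48.2 -143.1]
90 [0.58, 0.102, 0.1] [  29.    18.9  -19.8    0.   -51.3 -119. ]
0 [0.436, 0.261, 0.1] [ 53.1  12.  -29.8   0.  -48.2 126.9]
0 [0.58, 0.102, 0.1] [ 29.   18.9 -19.8   0.  -51.3 151. ]
-90 [0.436, 0.261, 0.1] [ 53.1  12.  -29.8   0.  -48.2  36.9]
-90 [0.58, 0.102, 0.1] [ 29.   18.9 -19.8   0.  -51.3  61. ]
180 [0.436, 0.261, 0.1] [ 53.1  12.  -29.8   0.  -48.2 -53.1]
180 [0.58, 0.102, 0.1] [ 29.   18.9 -19.8   0.  -51.3 -29. ]
-180 [0.436, 0.261, 0.1] [ 53.1  12.  -29.8   0.  -48.2 -53.1]
-180 [0.58, 0.102, 0.1] [ 29.   18.9 -19.8   0.  -51.3 -29. ]
```

View pics/crop2.png

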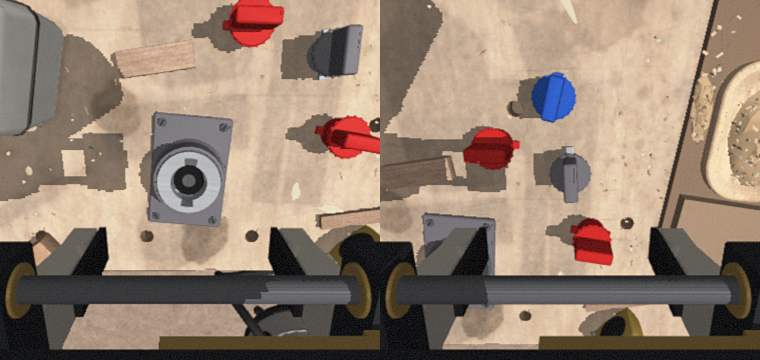

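The left half of the view shows the outlet, with slots at about crop (190,160) and (187,203), along the plate's long side (near world x). The right half shows the grey plug at crop (570,173), with its bar near world x. Clockwise turning fits the joint range if I grip at yaw −90. Now the fits.

```bash
cat > fit.py <<'E'
from h import *
from scipy.optimize import least_squares
def circ(q):
    r=least_squares(lambda p:np.hypot(q[:,0]-p[0],q[:,1]-p[1])-p[2],[*q[:,:2].mean(0),.04],loss="soft_l1",f_scale=.001); return r.x
def box(P,lo,hi,c,r):
    return (P[...,2]>lo)&(P[...,2]<hi)&(np.hypot(P[...,0]-c[0],P[...,1]-c[1])<r)
E
python3 - <<'E'
from fit import *
D=np.load("pics/w_plug.npz");P=D["P"]
m=box(P,.068,.09,(.436,.261),.04);q=P[m];r=cv2.minAreaRect(q[:,:2].astype(np.float32)*1000)
print("bar top",m.sum(),np.median(q[:,2]),q.mean(0),r)
u,s,v=np.linalg.svd(q[:,:2]-q[:,:2].mean(0),full_matrices=False);print("axis",np.degrees(np.arctan2(v[0,1],v[0,0])))
D=np.load("pics/w_out.npz");P=D["P"];im=D["im"]
m=box(P,.04,.065,(.58,.102),.06);q=P[m];print("ring",m.sum(),np.percentile(q[:,2],[5,50,95]))
c=np.array(circ(cv2.convexHull(q[:,:2].astype(np.float32))[:,0]));print("outer",c)
hist=np.histogram(q[:,2],bins=np.arange(.04,.066,.002));print(hist[0])
# plate
m=box(P,.003,.014,c,.095); g=im.astype(int); grey=(abs(g[...,0]-g[...,2])<25)&m
k=cv2.morphologyEx(grey.astype(np.uint8),cv2.MORPH_OPEN,np.ones((5,5)))
n,l,st,_=cv2.connectedComponentsWithStats(k); b=1+st[1:,4].argmax(); r=cv2.minAreaRect(P[l==b][:,:2].astype(np.float32)*1000);print("plate",r)
# face: bright steel
rr=np.hypot(P[...,0]-c[0],P[...,1]-c[1]); face=box(P,.045,.065,c,.036)
th=np.degrees(np.arctan2(P[...,1]-c[1],P[...,0]-c[0]))
low=(rr<.029)&(rr>.024)&(P[...,2]<.047)
print("slot low pts",low.sum(),np.sort(th[low]).round(0))
f=[(P[...,2]>.046)&(rr>.015)&(rr<.036)][0]; print("face z",np.median(P[f][:,2]))
# stack views of outlet
x0=np.linspace(-.05,.05,300);X,Y=np.meshgrid(c[0]-x0,c[1]-x0)  # up=+x? rows: Y varies
cm=cam  # ortho resample by nearest
from scipy.interpolate import griddata
mm=box(P,.0,.07,c,.09)
o=griddata(P[mm][:,:2],im[mm].astype(float),(c[0]-x0[:,None]+0*x0,c[1]-x0[None]+0*x0[:,None]),method="linear")
o=np.nan_to_num(o).astype(np.uint8); cv2.imwrite("pics/ortho.png",cv2.resize(o[:,:,::-1],(600,600)))
E
```

```text
bar top 581 0.07812794790355865 [0.43416291 0.26228951 0.07784304] ((435.7489929199219, 262.4309997558594), (45.633182525634766, 15.974575996398926), 1.6476233005523682)
axis 1.7553140808806762
ring 2955 [0.04057266 0.04936855 0.0510674 ]
outer [0.58077065 0.10239427 0.04300409]
[223 107 583 176 927 929  10   0   0   0   0   0]
plate ((541.3287963867188, 106.01251220703125), (100.05321502685547, 70.01412963867188), 84.91859436035156)
slot low pts 40 [-73. -71. -67. -66. -64. -64. -62. -60. -60. -56. -54. -52. -49. -48.
 -48. -46. -43. -41. -40. -37. -35. -33. -31. -29. -28. -25. -21. -19.
 -17. -13. -11.  -8.  -2.   3.   6.   8.  11.  70.  70.  70.]
face z 0.04999956239759418
```

View pics/ortho.png

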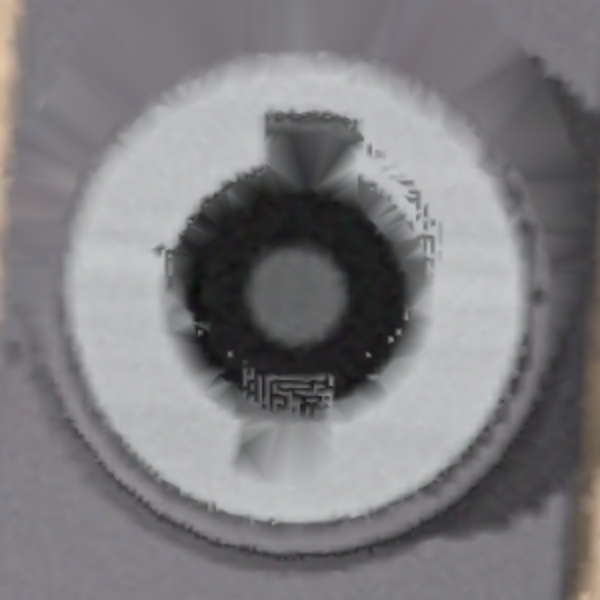

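```bash
cat >> fit.py <<'E'
def barfit(P,c=(.436,.262)):
    q=P[box(P,.068,.09,c,.035)]; r=cv2.minAreaRect(q[:,:2].astype(np.float32)*1000)
    u,s,v=np.linalg.svd(q[:,:2]-q[:,:2].mean(0),full_matrices=False);a=np.degrees(np.arctan2(v[0,1],v[0,0]))
    return np.array(r[0])/1000,r[1],(a+90)%180-90,np.median(q[:,2])
def facefit(P,c=(.582,.1024)):
    q=P[box(P,.0475,.07,c,.05)]; h=cv2.convexHull(q[:,:2].astype(np.float32))[:,0]; return circ(h),np.median(q[:,2])
E
python3 - <<'E'
from fit import *
print("face yaw90",facefit(np.load("pics/w_out.npz")["P"]))
a=barfit(np.load("pics/w_plug.npz")["P"])
robot.goto([.469,.262,.26],Rz(-88.3));robot.dwell(.3)
im,P=cloud("wrist","w_plug2"); b=barfit(P); print(a,b)
c=(a[0]+b[0])/2; yaw=(a[2]+b[2])/2-90
if np.hypot(*(a[0]-b[0]))<.008:
    robot.move_gripper(.55)
    robot.goto([*c,.12],Rz(yaw)); robot.servo_line([*c,.0425],speed=.06)
    print("before",robot.read_force())
    robot.move_gripper(0); print(c,yaw,"w",robot.read_grip_width(),robot.read_finger_force(),robot.read_force(),robot.read_position())
print(robot.read_t())
E
```

```text
face yaw90 (array([0.58107689, 0.10242571, 0.03794078]), np.float64(0.04999630137521072))
(array([0.43574899, 0.262431  ]), (45.633182525634766, 15.974575996398926), np.float64(1.7553140808806802), np.float64(0.07812794790355865)) (array([0.43706158, 0.26363522]), (45.59992599487305, 15.888731002807617), np.float64(1.5804938559631694), np.float64(0.07808442643164518))
before [ 0.20563806 -0.13679305  0.58196138]
[0.43640529 0.26303311] -88.33209603157808 w 0.1809060701835754 29.994159936904907 [0.17320263 0.40466663 0.4540148 ] [0.43641596 0.26305417 0.04253221]
13.1667
```

Run:
```python
from fit import *
p=robot.read_position()
robot.servo_line([p[0],p[1],.26],speed=.15)
print("lift F",robot.read_force(),robot.read_grip_width())
robot.servo_line([.541,.102,.26],ori=Rz(-94.8),speed=.2); robot.dwell(.3)
im,P=cloud("wrist","w_out2"); np.savez("pics/w_out2.npz",im=im,P=P)
c,z=facefit(P);print(c,z,robot.read_t())
from scipy.interpolate import griddata
x0=np.linspace(-.05,.05,300);mm=box(P,.0,.07,c,.09)
o=griddata(P[mm][:,:2],im[mm].astype(float),(c[0]-x0[:,None]+0*x0,c[1]-x0[None]+0*x0[:,None]),method="linear")
o=cv2.resize(np.nan_to_num(o).astype(np.uint8)[:,:,::-1],(500,500))
cv2.imwrite("pics/ortho2.png",np.hstack([o,cv2.resize(im[:,120:520,::-1],(300,300))] ) if 0 else np.hstack([o,np.vstack([cv2.resize(im[:,:,::-1],(300,188)),np.zeros((312,300,3),np.uint8)])]))
```

```text
lift F [ 0.11987135 -0.24359617 -2.46660515] 0.18334527016848778
[0.58172835 0.10373585 0.03806455] 0.050096703830427886 16.225
```

View pics/ortho2.png

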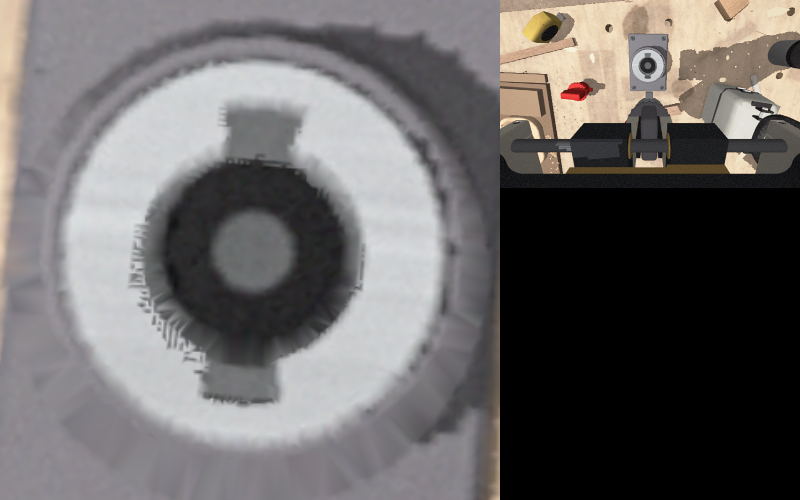

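The slots run along yaw ≈ −4.4°, and the mouth centre averages (0.5812, 0.1030) over the two opposite views. The plug hangs straight in the grip. Next is a guarded descent.

Run:
```python
from fit import *
import json
R=Rz(-94.4); x,y=.5812,.1030
robot.goto([x,y,.125],R); robot.servo_line([x,y,.104],speed=.08); robot.dwell(.2)
F0=np.mean([robot.read_force() for _ in range(5)],0); print("tare",F0,robot.read_position(),robot.read_t())
z=.104; log=[]
while z>.080:
    z-=.001; robot.servo_line([x,y,z],speed=.03)
    F=np.array(robot.read_force())-F0; log.append((round(z*1000-42.5,1),*F.round(1)))
    if F[2]>3 or np.hypot(*F[:2])>4: break
print(*log[-12:],sep="\n"); print(robot.read_t(),robot.read_position()); json.dump(list(F0),open("F0.json","w"))
```

```text
tare [ 0.04661633  0.00667337 -2.12915672] [0.58161428 0.10318792 0.10480148] 17.45
(48.5, np.float64(-0.2), np.float64(-0.2), np.float64(0.1))
(47.5, np.float64(-0.1), np.float64(0.3), np.float64(0.5))
(46.5, np.float64(-0.6), np.float64(-0.2), np.float64(-0.9))
(45.5, np.float64(-0.5), np.float64(-0.2), np.float64(0.4))
(44.5, np.float64(0.2), np.float64(-0.3), np.float64(-0.2))
(43.5, np.float64(-0.8), np.float64(-0.2), np.float64(0.5))
(42.5, np.float64(0.3), np.float64(-0.0), np.float64(0.3))
(41.5, np.float64(0.1), np.float64(-0.3), np.float64(-0.3))
(40.5, np.float64(0.7), np.float64(-0.0), np.float64(-0.6))
(39.5, np.float64(-0.2), np.float64(-0.4), np.float64(0.6))
(38.5, np.float64(-0.3), np.float64(-0.7), np.float64(0.5))
(37.5, np.float64(0.1), np.float64(-0.4), np.float64(1.0))
23.45 [0.58130444 0.1030276  0.08006248]
```

Run:
```python
from fit import *
import json
R=Rz(-94.4); x,y=.5812,.1030; F0=np.array(json.load(open("F0.json")))
z=.080; log=[]
while z>.052:
    z-=.001 if not log or log[-1][3]<14.5 else .0004
    robot.servo_line([x,y,z],speed=.03)
    F=np.mean([robot.read_force() for _ in range(3)],0)-F0; log.append((round(z*1000-42.5,1),*F.round(1).tolist()))
    if F[2]>18.3 or np.hypot(*F[:2])>6: break
for l in log: print(l)
print(robot.read_t(),robot.read_position(),robot.read_ft_torque(),robot.read_grip_width()); print(z)
```

```text
(36.5, -0.6, 0.6, 1.5)
(35.5, 0.6, -0.5, 3.2)
(34.5, 0.9, 0.3, 4.0)
(33.5, -0.2, -1.2, 5.9)
(32.5, -0.9, 0.4, 5.8)
(31.5, -0.4, -0.1, 6.4)
(30.5, -0.8, -0.6, 8.1)
(29.5, -1.0, -0.4, 8.1)
(28.5, -1.9, 0.8, 9.1)
(27.5, -1.6, -0.3, 10.3)
(26.5, -2.2, -0.7, 10.9)
(25.5, -2.5, -0.1, 12.4)
(24.5, -2.5, 0.4, 12.9)
(23.5, -2.9, -0.5, 13.4)
(22.5, -2.9, -0.2, 14.3)
(21.5, -3.9, -0.4, 15.5)
(21.1, -3.9, -0.2, 15.7)
(20.7, -4.1, -0.9, 15.7)
(20.3, -4.1, -0.8, 16.2)
(19.9, -4.1, -0.1, 19.3)
28.45 [0.58148072 0.10306704 0.06399537] [-0.14786298  2.19806796  0.01054575] 0.18053739763644933
0.0624
```

```bash
cat > tw.py <<'E'
from fit import *
import json,sys
F0=np.array(json.load(open("F0.json")))
def rd(): return np.mean([robot.read_force() for _ in range(3)],0)-F0, robot.read_ft_torque()[2]
def twist(x,y,z,a0,a1,step=5):
    a=a0
    while a<a1-1e-6:
        a=min(a+step,a1)
        robot.servo_line([x,y,z],ori=Rz(-94.4-a),speed=.1)
        F,t=rd(); print(a,F.round(1),round(t,2),round(z*1000,2),[round(v*1000,1) for v in robot.read_position()],round(robot.read_t(),2))
        if np.linalg.norm(F)>27 or abs(t)>.9: print("STOP"); break
        z+=np.clip((F[2]-19.7)*.00006,-.0003,.0003)
        x+=np.clip(F[0]*.00004,-.0002,.0002); y+=np.clip(F[1]*.00004,-.0002,.0002)
    json.dump([x,y,z,a],open("st.json","w"))
E
python3 - <<'E'
from tw import *
x,y,z=.5809,.1030,.0623
robot.servo_line([x,y,z],ori=Rz(-94.4),speed=.02); print(rd())
twist(x,y,z,0,15)
E
```

```text
(array([-4.96675237, -0.68975173, 19.20340584]), np.float64(-0.03866662318894387))
5 [-3.  -0.9 17.8] -0.08 62.3 [np.float64(581.8), np.float64(103.2), np.float64(64.0)] 28.95
10 [-2.2 -0.5 16.6] -0.2 62.18 [np.float64(582.0), np.float64(103.2), np.float64(64.0)] 29.2
15 [-2.2 -0.1 17.8] -0.06 62.0 [np.float64(582.2), np.float64(103.3), np.float64(64.0)] 29.45
```

Run:
```python
from tw import *
x,y,z,a=json.load(open("st.json")); twist(x,y,z,a,90)
```

```text
20 [-0.8 -0.7 17.8] -0.11 61.88 [np.float64(582.4), np.float64(103.3), np.float64(64.0)] 29.7
25 [-1.  -0.8 19.4] -0.1 61.77 [np.float64(582.5), np.float64(103.4), np.float64(64.0)] 29.95
30 [-0.3 -0.7 18. ] -0.11 61.75 [np.float64(582.6), np.float64(103.4), np.float64(64.0)] 30.2
35 [-0.2 -1.  18.1] -0.07 61.65 [np.float64(582.7), np.float64(103.4), np.float64(64.0)] 30.45
40 [ 0.4 -1.2 20. ] -0.12 61.55 [np.float64(582.8), np.float64(103.4), np.float64(64.0)] 30.7
45 [ 0.1 -0.3 19. ] -0.07 61.57 [np.float64(582.8), np.float64(103.3), np.float64(64.0)] 30.95
50 [-0.7 -0.8 18.4] -0.07 61.53 [np.float64(582.9), np.float64(103.3), np.float64(64.0)] 31.2
55 [-0.1 -1.1 19.2] -0.12 61.45 [np.float64(583.0), np.float64(103.3), np.float64(64.0)] 31.45
60 [ 0.5 -1.5 18.7] -0.14 61.42 [np.float64(583.0), np.float64(103.3), np.float64(64.0)] 31.7
65 [-0.4 -1.3 19.9] -0.2 61.36 [np.float64(583.0), np.float64(103.3), np.float64(64.0)] 31.95
70 [ 0.3  0.6 19.9] -0.12 61.37 [np.float64(583.0), np.float64(103.2), np.float64(64.0)] 32.2
75 [ 0.4 -0.8 20. ] -0.09 61.38 [np.float64(583.1), np.float64(103.2), np.float64(64.0)] 32.45
80 [ 0.5 -1.6 19.2] -0.13 61.4 [np.float64(583.1), np.float64(103.2), np.float64(64.0)] 32.7
85 [-0.3 -1.6 20.1] -0.11 61.37 [np.float64(583.1), np.float64(103.1), np.float64(64.0)] 32.95
90 [-0.2 -0.9 20.1] -0.14 61.39 [np.float64(583.1), np.float64(103.1), np.float64(64.0)] 33.2
```

Turned the full quarter with low torque. Now I'll let the spring lift it while I follow.

Run:
```python
from tw import *
x,y,z,a=json.load(open("st.json")); z0=z
while z<z0+.017:
    z+=.001; robot.servo_line([x,y,z],ori=Rz(-94.4-a),speed=.04)
    F,t=rd(); x+=np.clip(F[0]*.00004,-.0002,.0002); y+=np.clip(F[1]*.00004,-.0002,.0002)
    print(round((z-z0)*1000,1),F.round(1),round(t,2),round(robot.read_position()[2]*1000,1))
    if F[2]<0 or np.hypot(*F[:2])>6: break
print(robot.read_t()); json.dump([x,y,z,a],open("st.json","w"))
```

```text
1.0 [ 1.7 -0.8 15.3] -0.05 64.7
2.0 [ 1.1 -1.9 15.8] -0.01 65.5
3.0 [ 1.4  0.9 14. ] -0.07 66.4
4.0 [ 1.7  0.5 12.4] -0.09 67.3
5.0 [ 2.2  0.  13.1] -0.02 68.2
6.0 [ 2.3 -0.7 11.8] -0.04 69.0
7.0 [ 1.7 -0.8 11.3] -0.04 69.9
8.0 [ 2.   0.6 10.8] -0.05 70.8
9.0 [ 2.7 -0.5  9.4] 0.0 71.7
10.0 [1.9 1.  8.4] 0.01 72.5
11.0 [3.1 0.4 8. ] -0.02 73.4
12.0 [5.5 1.1 7. ] -0.03 74.1
13.0 [3.9 2.4 6.4] -0.02 74.6
14.0 [3.  1.9 5.9] 0.04 75.3
15.0 [1.5 1.1 6.1] -0.01 76.1
16.0 [1.2 1.4 3.2] -0.01 77.0
17.0 [ 4.2  0.8 -7.4] 0.04 77.2
37.45
```

The plug hit the lock stop at 13.2 mm up, as expected. I'll relax the pull, release, retreat and check.

Run:
```python
from tw import *
x,y,z,a=json.load(open("st.json"))
robot.servo_line([x,y,z-.0007],speed=.02); F,t=rd(); print(F,t)
robot.move_gripper(.5); print(rd(),robot.read_grip_width())
robot.servo_line([x,y,.14],speed=.08); print(rd())
robot.servo_line([.50,.103,.27],ori=Rz(-184.4),speed=.2) if 0 else robot.servo_line([x-.0,y,.28],speed=.2)
robot.dwell(.3)
im,P=cloud("wrist","w_end"); im2,P2=cloud("top","t_end")
b=barfit.__wrapped__(P) if 0 else None
q=P[box(P,.105,.13,(.5815,.103),.04)]
if len(q): 
    u,s,v=np.linalg.svd(q[:,:2]-q[:,:2].mean(0),full_matrices=False); print(len(q),cv2.minAreaRect(q[:,:2].astype(np.float32)*1000),np.median(q[:,2]),np.degrees(np.arctan2(v[0,1],v[0,0])))
print(robot.read_t())
cv2.imwrite("pics/end.png",np.hstack([im[0:400,150:500,::-1],cv2.resize(im2[100:300,100:325,::-1],(450,400))]))
```

```text
[ 1.37066887  0.48060688 -5.53278625] 0.031733855410405125
(array([-0.17406674, -0.60470085,  1.9132933 ]), np.float64(0.00831609655960833)) 0.4980647222756561
(array([-0.17843209, -0.20841779,  1.41487641]), np.float64(-0.01625035114090968))
645 ((582.025634765625, 102.4835433959961), (46.673973083496094, 14.78244400024414), 85.7126235961914) 0.11282633747583554 85.49094401899484
40.575
```

View pics/end.png

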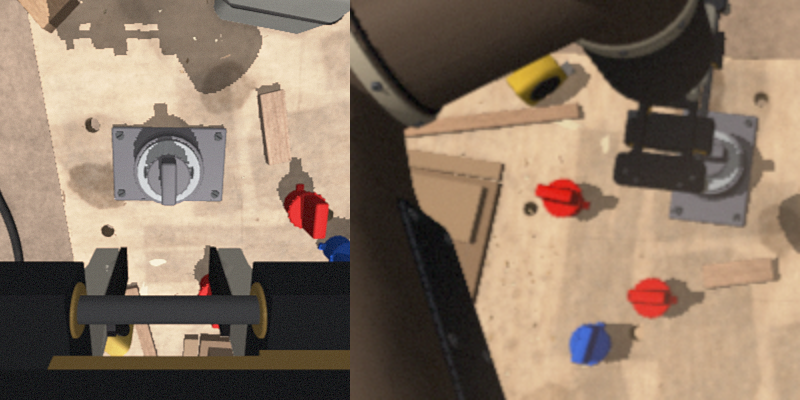

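The final view shows the plug seated in the outlet at crop (168,175). Its bar is at 85.5°, exactly a quarter turn from the slots. The bar top is 113 mm high, so the underside is about 15 mm deep and locked. The gripper is clear and the bystanders are in place.

```bash
python3 -c "
from rig import robot
print(robot.job_done())"
```

```text
the job is handed in; nothing more can be done
None
```

The plug is in the outlet, pushed to the bottom, turned a quarter turn clockwise and sprung up into its lock about 15 mm deep, then released; pushing force peaked near 20 N, and the job was handed in at about 41 s.

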